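Lamp on, camera port in, expose

ROBOT

A 6-joint arm with a two-finger parallel gripper is mounted at the origin on the work surface. World frame = base frame: x ahead of the robot, y to its left, z up, the work surface at z = 0. Lengths are in m, angles in rad, forces in N, time in s.
With the tool pointing down it reaches from about 0.35 to 0.775 m from the base axis. Payload 7.3 kg.
Tool frame: the origin (TCP) lies midway between the tips of the shut fingers; the grasp point (between the pads) lies 19 mm behind it (tcp_to_grasp is the distance from the TCP to the grasp point, in m); z points along the fingers, y is the line along which they close (so a half turn about z gives the same grasp; the last joint's range is limited). The gripper opens to 92 mm and grips with 3 to 60 N. Pads are 19 mm wide; open, the fingers measure 130 mm over their backs; the gripper's body (75 mm by 190 mm) begins 47 mm behind the grasp point.
Start: joints at [-1.341, 0.342, 1.524, -0, 1.275, -0.146], TCP at [0.193, -0.488, 0.227] pointing down, gripper open.
Joint ranges: [-2.53, 2.53], [-0.77, 2.02], [0.04, 2.7], [-1, 4.14], [0.28, 2.66], [-3.11, 3.11]. Speed limits (rad/s): [2.57, 2.57, 3.14, 3.14, 3.14, 3.14].

INTERFACE

Orientations are given as [roll, pitch, yaw] about the fixed x, y, z axes, in that order (R = Rz(yaw) Ry(pitch) Rx(roll)).
In Python, from cell import observe, read_camera, calibration, hand_in, tcp_to_grasp gives the robot as it stands.
- The arm moves only by the tool send_rows, never from a script. Its argument "targets" is a list of rows, each a list of 5 numbers: the opening, from 0 (shut) to 1 (fully open), then the shift along the world's x, y, z in m, then the turn about the world's z in rad. A call has 1 to 5 rows; each row shifts and turns the commanded pose from where the row before left it; what a row does not reach is not made up. A row lasts 1/10 s, in which the tool goes at most 50 mm and 8.59 degrees, less where a joint would pass 70% of its speed; a pose out of reach is approached as far as the arm can. A call is refused whole if a number of a shift passes 0.05 or a number of a turn 0.15, either way. A call with a gripper value outside its range is refused whole. The fingers move at their own pace and stop on an object; "grip_force" is the grip in N (left out, the last holds). Time passes only in rows, so rows that do not move let the fingers close. It gives the time, the measured TCP pose, the force, the opening and the grip force at its end, in the units of the state.
- observe(): the state, without advancing time (a new reading comes with each control period).
- read_camera(name): name is "side" or "top"; returns (picture, depth): 420x560x3 uint8, red, green, blue; 420x560 float32, m along the optical axis (not along the pixel's ray), 0 where there is no reading.
- calibration(name): a dict with "intrinsics" (3x3 intrinsics, pixels), "k1" (the pictures are not rectified: a ray, as slopes to the right and down, at radius r is drawn at 1 + k1 r^2 times it, then the intrinsics apply), "world_to_cam" (4x4, takes a point from world to camera coordinates). Camera axes: x right, y up, looking along -z (the intrinsics and any distortion apply to the point x, -y, -z); pixel columns grow to the right and rows downward; lengths in m; the calibration is good to about 2 mm. A picture is of the moment at which its call begins. calibration takes no time and is no camera call.
- hand_in(): hands the job in; it is judged then, once.
The state is a dict: "time": time; "qpos": joint angles; "qvel": joint speeds; "joint_efforts": joint torques, N m; "tool_pos": TCP position; "tool_rot": TCP orientation; "contact_force": force on the tool from outside, world axes, zero at the start; "torque": the same for the moment, N m; "opening": finger opening in m; "grip_force": force on a finger pad.
Only numpy, scipy, OpenCV 4.12 (cv2) and the standard library are available. Lean on these libraries where they do the work, as an engineer would, in place of code of your own. Each camera call takes 0.05 s, during which the arm holds its last target. There are 200 camera calls.

TASK

Get the microscope to take a picture: on the lamp power unit press the raised half of the rocker switch down until it lies level, then on the light-path selector press the square key fully down so that it latches, and last, on the camera pad, press the wide exposure key fully down, keep it down for at least one second and let it spring back. Work in that order by pressing only: pick nothing up, leave the camera pad where it lies, press no other key and leave the things standing about undisturbed.

Things in the scene. Friction and masses are not known exactly. Their poses are not given: they have to be found in the camera images.
- lamp_unit: cream lamp power unit, fixed to the bench, 150 (x) x 110 (y) x 70 mm; origin at the centre of its underside. Its large grey rocker switch sits in a black frame on the top plate, pivot 25 mm towards the unit's -x side from the centre and 78 mm above the bench; vent slots and an eyepiece are on the other part of the top
- rocker_raised (a point): middle of the top face of the rocker's +x half (towards the vent slots), 19 mm from the pivot; moves with it. The rocker is a shallow V of two flat halves, each 30 mm long (x) and 34 mm wide, turning about the unit's y. Off: the +x half stands up 0.30 rad, this point 87 mm above the bench. On: this half is level, 81 mm above the bench, 11 mm above the unit's top
- rocker (a joint): rocker angle in rad: 0 to 0.03 at the start (off, +x half raised), 0.30 on (+x half level, end stop). No spring: about 2 to 5 N on the raised half moves it, and it stays where it is left
- selector: light-path selector, cream console fixed to the bench, 85 (x) x 168 (y) x 40 mm; origin at the centre of its underside. Three grey push-latch keys in a row along its y axis, 52 mm apart, in any order: square (26 x 26 mm), round (26 mm diameter), slim (36 along x by 12 mm); each stands 14 mm proud of a black 46 mm plate, 6 mm thick
- key_square_top (a point): centre of the top face of the square selector key; 60 mm above the bench when up, 53 mm when fully down
- key_square (a joint): travel of the square selector key in m, down is positive: the camera-port key, the one to press; 0 to 0.0007 at the start, 0.007 fully down (end stop). About 4 N moves it; it does not spring back but stays where it is left
- key_round_top (a point): centre of the top face of the round selector key; 60 mm above the bench when up, 53 mm when fully down
- key_round (a joint): travel of the round selector key in m, down is positive: to be left up; 0 at the start, 0.007 fully down (end stop). About 4 N moves it; it does not spring back but stays where it is left
- key_slim_top (a point): centre of the top face of the slim selector key; 60 mm above the bench when up, 53 mm when fully down
- key_slim (a joint): travel of the slim selector key in m, down is positive: to be left up; 0 at the start, 0.007 fully down (end stop). About 4 N moves it; it does not spring back but stays where it is left
- pad: camera control pad, dark, loose on rubber feet, 0.6 to 1 kg, 110 (x) x 130 (y) x 26 mm; origin at the centre of its underside. Two grey spring keys on top: the wide exposure key (24 along x by 60 along y), 25 mm to the -x side of the centre, and a small round key (18 mm diameter) 32 mm to the +x side
- expose_top (a point): centre of the top face of the wide exposure key; 36 mm above the bench (10 mm above the pad) when up, 30 mm when fully down
- expose (a joint): travel of the exposure key in m, down is positive: 0 up, 0.006 fully down. Spring: about 1.5 N starts it, 5 N holds it fully down; it springs back when let go
- small_key_top (a point): centre of the top of the small round pad key, 34 mm above the bench; to be left alone
- small_key (a joint): travel of the small round pad key in m, 0 up, 0.006 down; spring key, to be left alone
- objective: microscope objective standing upright, bright steel, 30 mm diameter, 48 mm tall; loose bystander, origin at the centre of its underside
- oil_vial: small amber bottle with black cap, 26 mm diameter, 58 mm tall; loose bystander, origin at the centre of its underside
- eyepiece: black eyepiece, 32 mm diameter, 38 mm tall, standing on top of the lamp unit, behind the rocker; loose bystander, origin at the centre of its underside
- dish: clear open dish, 60 mm diameter, 14 mm tall; loose bystander, origin at the centre of its underside
- filter_ring: flat aluminium ring, 44 mm diameter, 7 mm tall; loose bystander, origin at the centre of its underside
- slide_box: closed blue slide box, 85 x 100 x 32 mm; loose bystander, origin at the centre of its underside
- driver: screwdriver lying down, 160 mm long, handle about 30 mm thick; loose bystander, origin at the middle of its length on the underside
There are look-alikes about, which are no part of the job. What is shaped like the lamp_unit but red is not meant. What is shaped like the pad but orange is not meant.

How it is judged:
By the outcome, as a careful person would: the job done as asked, in the order asked, and still so for the second after the job is handed in, with the robot touching nothing.
It also fails if it takes over 51 s, if anything falls off the work surface, if the arm or the gripper's body presses on something with over 40 N, if the wrist force passes 120 N, or if a joint passes its speed limit or range.

## Working session

There is one attempt and no reset: what is moved stays moved. The work goes in short steps, Python scripts to look and compute and a tool call to move; the robot and the scene stay as the last step left them, time stands still between calls to the robot, and variables do not carry over. Pictures are saved under pics/ and viewed, at most 10 in all, crops included, and the job is handed in when it is done.

Besides the shell and the picture viewer there is one more tool, called in YAML: its name, and indented under it one key for each argument. send_rows: Moves the arm, as the interface text tells. Its arguments: {"type":"object","properties":{"targets":{"type":"array","items":{"type":"array","items":{"type":"number"}}},"grip_force":{"type":"number"}},"required":["targets"]}

```bash
mkdir -p pics; cat > h.py <<'E'
import numpy as np, cv2
from cell import observe, read_camera, calibration
def ray(name,u,v):
    c=calibration(name);K=np.array(c["intrinsics"]);T=np.array(c["world_to_cam"])
    d=np.array([(u-K[0,2])/K[0,0],(v-K[1,2])/K[1,1]]);s=d.copy()
    for _ in range(20): s=d/(1+c["k1"]*(s@s))
    R=T[:3,:3];o=-R.T@T[:3,3]
    return o,R.T@np.array([s[0],-s[1],-1.])
def onplane(name,u,v,z):
    o,d=ray(name,u,v);return o+d*(z-o[2])/d[2]
def pt(name,u,v,dep):
    o,d=ray(name,u,v);return o+d*dep[int(v),int(u)]
E
python3 - <<'E'
from h import *
for n in("top","side"):
    p,d=read_camera(n);np.save(n+"_d.npy",d);np.save(n+"_p.npy",p);cv2.imwrite(f"pics/{n}0.png",p[...,::-1])
    c=calibration(n);print(n,ray(n,280,210),c["k1"])
s=observe();print(s["time"],s["tool_pos"],s["tool_rot"],s["opening"])
E
```

```text
top (array([0.28341252, 0.1082847 , 1.30197689]), array([ 0.21019969,  0.02684785, -0.97738077])) -0.09166538217480387
side (array([ 0.45050656, -0.77649892,  0.56878563]), array([ 0.08854684,  0.87691666, -0.47246392])) 0.036174036065972824
0.1 [ 0.19262656 -0.48800863  0.22613228] [-3.14027641e+00 -1.79184117e-04  3.75821202e-01] 0.09166316737702643
```

View pics/top0.png

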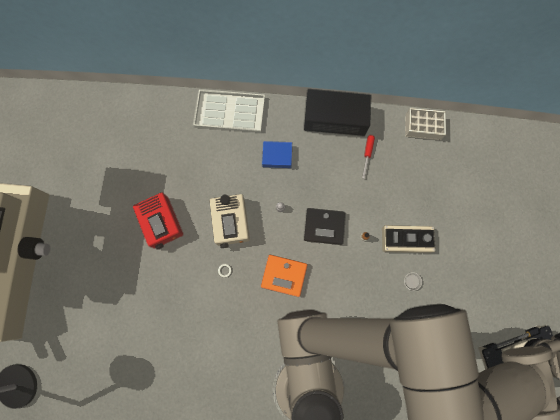

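View pics/side0.png

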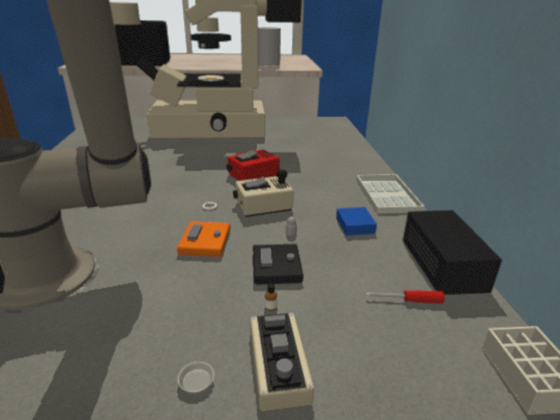

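The top view shows the cream lamp at (229,220), the dark pad at (325,226) and the selector at (410,239). Two look-alikes could be mistaken: the red unit at (157,220) and the orange pad at (285,275). On the selector, the keys run slim (396,238), square (412,238), round (428,238). I'm choosing the cream unit, the dark pad and the middle key, and will check that in one crop.

```bash
python3 - <<'E'
from h import *
p=np.load("top_p.npy")[...,::-1];s=np.load("side_p.npy")[...,::-1]
a=cv2.resize(p[185:255,200:300],(400,280),interpolation=2);b=cv2.resize(p[200:270,345:445],(400,280),interpolation=2)
c=cv2.resize(p[195:265,285:385],(400,280),interpolation=2);e=cv2.resize(s[305:410,235:385],(400,280),interpolation=2)
cv2.imwrite("pics/crop.png",np.vstack([np.hstack([a,b]),np.hstack([c,e])]))
d=np.load("top_d.npy")
for n,(u,v) in dict(lamp=(236,206),rock_hi=(229,222),rock_lo=(230,231),square=(412,238),slim=(396,238),round=(428,238),expo=(325,233),pad=(312,225),bench=(300,240)).items(): print(n,pt("top",u,v,d).round(4))
E
```

```text
lamp [0.5486 0.2842 0.0693]
rock_hi [0.4923 0.2983 0.0827]
rock_lo [0.4644 0.292  0.0804]
square [ 0.4977 -0.2889  0.0602]
slim [ 0.4931 -0.2366  0.0607]
round [ 0.502  -0.3408  0.062 ]
expo [ 0.4927 -0.0098  0.0373]
pad [0.5175 0.0336 0.0242]
bench [0.4674 0.0682 0.0023]
```

View pics/crop.png

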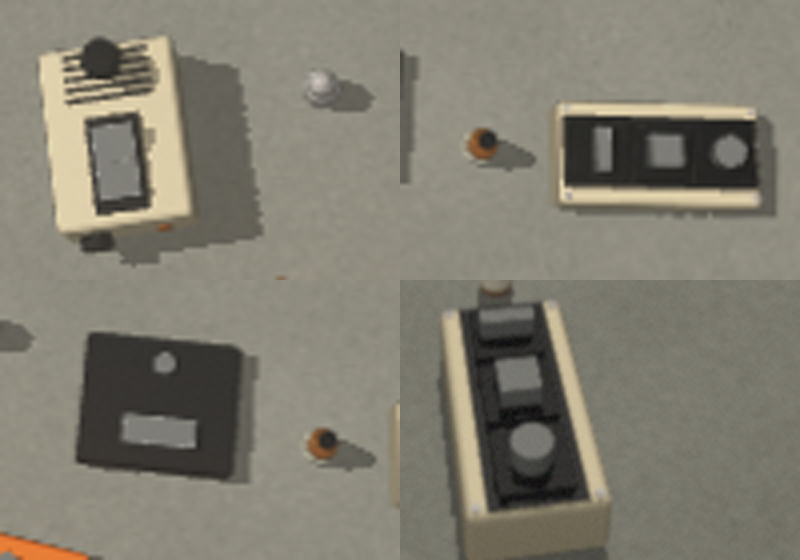

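The crop confirms the choices: the cream unit with the eyepiece at its +x end, the square key in the middle, and the dark pad with the wide exposure key towards -x. Next I measure the grey keys.

```bash
python3 - <<'E'
from h import *
p=np.load("top_p.npy").astype(int);d=np.load("top_d.npy")
sat=p.max(2)-p.min(2);g=((p.min(2)>85)&(sat<25)).astype(np.uint8)
for nm,(x0,x1,y0,y1),z in (("rocker",(220,239,211,241),.079),("sel",(388,436,228,248),.06),("pad",(308,342,210,240),.036)):
    m=np.zeros_like(g);m[y0:y1,x0:x1]=g[y0:y1,x0:x1]
    n,l,st,c=cv2.connectedComponentsWithStats(m,connectivity=4)
    for i in range(1,n):
        if st[i,4]<8: continue
        v,u=np.nonzero(l==i)
        zz=np.array([pt("top",a,b,d)[2] for a,b in zip(u,v)])
        W=np.array([onplane("top",a,b,z) for a,b in zip(u,v)])[:,:2]
        r=cv2.minAreaRect((W*1000).astype(np.float32))
        print(nm,c[i].round(1),st[i,4],"xy",onplane("top",*c[i],z).round(4)[:2],"z",np.median(zz).round(4),zz.min().round(4),zz.max().round(4),"rect",np.round(r[0],1),np.round(r[1],1),round(r[2],1))
# body yaws
hsv=cv2.cvtColor(np.load("top_p.npy"),cv2.COLOR_RGB2HSV)
V,U=np.mgrid[0:420,0:560]
for nm,(x0,x1,y0,y1),z,f in (("lamp",(205,252,188,250),.07,lambda P:P[2]>.06),("sel",(380,440,222,258),.04,lambda P:P[2]>.034),("padbody",(300,348,204,248),.026,lambda P:P[2]>.015)):
    W=[onplane("top",u,v,z)[:2] for v in range(y0,y1) for u in range(x0,x1) if f(pt("top",u,v,d))]
    r=cv2.minAreaRect((np.array(W)*1000).astype(np.float32));print(nm,np.round(r[0],1),np.round(r[1],1),round(r[2],1))
E
```

```text
rocker [228.4 224.8] 198 xy [0.4838 0.2996] z 0.0813 0.072 1.302 rect [484.1 299.6] [59.2 33.7] 14.5
sel [395.5 236.9] 43 xy [ 0.4967 -0.2351] z 0.0571 0.0535 0.0621 rect [ 496.4 -235. ] [32.8  9.8] 2.0
sel [411.4 237.3] 63 xy [ 0.4998 -0.287 ] z 0.0581 0.0442 1.302 rect [ 499.2 -286.3] [22.7 26.3] 5.0
sel [427.1 237.5] 47 xy [ 0.5037 -0.3385] z 0.0595 0.0527 0.0632 rect [ 503.7 -338.2] [24.7 21.6] 48.4
pad [337.5 210. ] 8 xy [ 0.5731 -0.0458] z -0.0026 -0.005 0.0039 rect [573.1 -45.8] [ 0.  23.2] 5.3
pad [325.8 215.2] 20 xy [ 0.5519 -0.0083] z 0.0323 0.0265 0.0371 rect [552.8  -9.1] [13.6 13.2] 4.0
pad [324.2 232.2] 134 xy [ 0.4951 -0.0073] z 0.0348 0.0236 1.302 rect [495.2  -6.7] [60.  23.6] 89.4Traceback (most recent call last):
  File "<stdin>", line 18, in <module>
  File "h.py", line 10, in onplane
    o,d=ray(name,u,v);return o+d*(z-o[2])/d[2]
        ~~~^^^^^^^^^^
  File "h.py", line 4, in ray
    c=calibration(name);K=np.array(c["intrinsics"]);T=np.array(c["world_to_cam"])
ValueError: time passes only in moves, steps and waits
```

```bash
sed -i 's/^def ray/from functools import lru_cache\ncalibration=lru_cache(calibration)\ndef ray/' h.py; python3 - <<'E'
from h import *
d=np.load("top_d.npy")
for nm,(x0,x1,y0,y1),z,lo,hi in (("lamp",(205,252,195,250),.07,.06,.1),("sel",(380,440,222,258),.04,.034,.08),("padbody",(300,348,204,248),.026,.015,.06)):
    m=np.zeros(d.shape,np.uint8)
    for v in range(y0,y1):
        for u in range(x0,x1): m[v,u]=lo<pt("top",u,v,d)[2]<hi
    m=cv2.morphologyEx(m,cv2.MORPH_OPEN,np.ones((3,3)))
    v,u=np.nonzero(m);W=np.array([onplane("top",a,b,z)[:2] for a,b in zip(u,v)])*1000
    r=cv2.minAreaRect(W.astype(np.float32));print(nm,np.round(r[0],1),np.round(r[1],1),round(r[2],1),W.mean(0).round(1))
# side-view cross-check: keys by grey mask
p=np.load("side_p.npy").astype(int)
def proj(P):
    c=calibration("side");q=np.array(c["world_to_cam"])@np.r_[P,1];s=np.array([q[0],-q[1]])/-q[2];K=np.array(c["intrinsics"])
    s=s*(1+c["k1"]*(s@s));return (K[:2,:2]@s+K[:2,2]).round(1)
for n,P in dict(raised=(.5015,.3042,.087),square=(.4998,-.287,.06),expo=(.4951,-.0073,.036),rnd=(.5037,-.3385,.06)).items(): print(n,proj(P))
E
```

```text
lamp [506.8 303.6] [149.9 109.9] 13.7 [502.8 302.6]
sel [ 499.8 -286.3] [ 84.5 168.1] 3.2 [ 499.9 -284.8]
padbody [519.1  -8.4] [130.  110.3] 89.4 [518.9  -8.4]
raised [260.8 180.2]
square [277.2 340.2]
expo [264.7 255.8]
rnd [282.5 365.5]
```

send_rows:
  targets:
    - [0, 0.035, 0.02, 0, -0.027]
    - [0, 0.035, 0.02, 0, -0.027]
    - [0, 0.035, 0.02, 0, -0.027]
    - [0, 0.035, 0.02, 0, -0.027]
    - [0, 0.035, 0.02, 0, -0.027]
  grip_force: 20

```text
time: 0.6
tool_pos: [0.3688, -0.3872, 0.2264]
tool_rot: [-3.141, 0.0, 0.239]
contact_force: [0.2, -0.7, -0.8]
opening: 0.0564
grip_force: 0.0
```

send_rows:
  targets:
    - [0, 0.02, 0.04, 0, 0]
    - [0, 0.02, 0.04, 0, 0]
    - [0, 0.02, 0.04, 0, 0]
    - [0, 0.02, 0.04, 0, 0]
    - [0, 0.02, 0.04, 0, 0]

```text
time: 1.1
tool_pos: [0.468, -0.1866, 0.2265]
tool_rot: [-3.141, 0.0, 0.241]
contact_force: [1.3, -0.8, 0.2]
opening: 0.0164
grip_force: 0.0
```

send_rows:
  targets:
    - [0, 0, 0.04, 0, 0]
    - [0, 0, 0.04, 0, 0]
    - [0, 0, 0.04, 0, 0]
    - [0, 0, 0.04, 0, 0]
    - [0, 0, 0.04, 0, 0]

```text
time: 1.6
tool_pos: [0.4672, 0.0133, 0.2265]
tool_rot: [-3.141, 0.001, 0.241]
contact_force: [0.0, -0.5, 1.0]
opening: 0.0004
grip_force: 0.0
```

send_rows:
  targets:
    - [0, 0, 0.04, 0, 0]
    - [0, 0, 0.04, 0, 0]
    - [0, 0, 0.04, 0, 0]
    - [0, 0, 0.04, 0, 0]
    - [0, 0, 0.04, 0, 0]

```text
time: 2.1
tool_pos: [0.4672, 0.2132, 0.2265]
tool_rot: [3.141, 0.001, 0.241]
contact_force: [0.8, -0.8, 0.4]
opening: 0.0007
grip_force: 0.0
```

Remaining to the raised half: dx +0.035, dy +0.090. Then descend to z 0.10.

send_rows:
  targets:
    - [0, 0.015, 0.035, 0, 0]
    - [0, 0.015, 0.035, 0, 0]
    - [0, 0.005, 0.02, -0.02, 0]
    - [0, 0, 0, -0.04, 0]
    - [0, 0, 0, -0.04, 0]

```text
time: 2.6
tool_pos: [0.5026, 0.3025, 0.1254]
tool_rot: [-3.142, -0.001, 0.242]
contact_force: [0.7, -0.2, -0.7]
opening: 0.0004
grip_force: 0.0
```

send_rows:
  targets:
    - [0, 0, 0, -0.015, 0]
    - [0, 0, 0, -0.01, 0]
    - [0, 0, 0, 0, 0]

```text
time: 2.9
tool_pos: [0.5021, 0.3013, 0.1005]
tool_rot: [3.141, 0.003, 0.241]
contact_force: [0.1, 0.1, 1.0]
opening: 0.0006
grip_force: 0.0
```

```bash
python3 - <<'E'
from h import *
t,_=read_camera("top");s,_=read_camera("side")
a=cv2.resize(s[140:230,200:320,::-1],(480,360),interpolation=2)
cv2.imwrite("pics/rock1.png",a);print(observe()["tool_pos"])
E
```

```text
[0.50328351 0.30185207 0.10261948]
```

View pics/rock1.png

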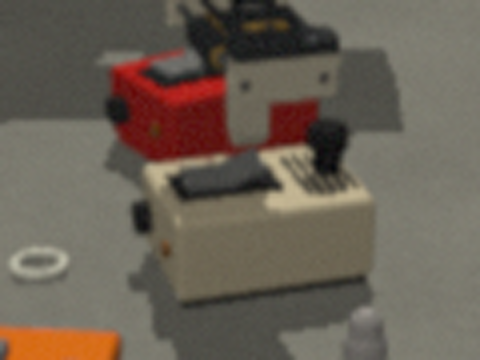

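The side crop shows the fingers at crop pixel (248,140), directly above the raised half and clear of the eyepiece at (328,140). Now I press.

send_rows:
  targets:
    - [0, 0, 0, -0.006, 0]
    - [0, 0, 0, -0.005, 0]
    - [0, 0, 0, -0.004, 0]
    - [0, 0, 0, -0.003, 0]
    - [0, 0, 0, 0, 0]

```text
time: 3.5
tool_pos: [0.5027, 0.3016, 0.0835]
tool_rot: [3.142, 0.0, 0.241]
contact_force: [0.3, -0.0, 1.3]
opening: 0.0006
grip_force: 0.4
```

send_rows:
  targets:
    - [0, 0, 0, -0.002, 0]
    - [0, 0, 0, 0, 0]

```text
time: 3.7
tool_pos: [0.5027, 0.3016, 0.0816]
tool_rot: [3.142, 0.0, 0.241]
contact_force: [1.3, 0.0, 0.4]
opening: 0.0008
grip_force: 0.5
```

send_rows:
  targets:
    - [0, 0, 0, -0.001, 0]
    - [0, 0, 0, 0, 0]

```text
time: 3.9
tool_pos: [0.5028, 0.3016, 0.0813]
tool_rot: [3.142, -0.0, 0.241]
contact_force: [-0.3, -0.8, 5.5]
opening: 0.0002
grip_force: 2.7
```

send_rows:
  targets:
    - [0, 0, 0, -0.001, 0]
    - [0, 0, 0, 0, 0]

```text
time: 4.1
tool_pos: [0.5028, 0.3016, 0.0812]
tool_rot: [3.142, -0.001, 0.241]
contact_force: [-1.5, -1.9, 11.3]
opening: 0.0007
grip_force: 5.8
```

send_rows:
  targets:
    - [0, 0, 0, -0.001, 0]
    - [0, 0, 0, 0, 0]
    - [0, 0, 0, 0.01, 0]
    - [0, 0, 0, 0.04, 0]
    - [0, 0, 0, 0.04, 0]

```text
time: 4.6
tool_pos: [0.5016, 0.3012, 0.1687]
tool_rot: [3.141, 0.004, 0.241]
contact_force: [0.0, -0.5, 0.2]
opening: 0.0005
grip_force: 0.0
```

send_rows:
  targets:
    - [0, 0, -0.04, 0.02, 0]
    - [0, 0, -0.045, 0, -0.025]
    - [0, 0, -0.045, 0, -0.03]
    - [0, 0, -0.045, 0, -0.03]
    - [0, 0, -0.045, 0, -0.03]

```text
time: 5.1
tool_pos: [0.502, 0.0801, 0.1887]
tool_rot: [-3.141, 0.001, 0.125]
contact_force: [0.6, -0.3, -0.3]
opening: 0.0001
grip_force: 0.0
```

```bash
python3 - <<'E'
from h import *
t,d=read_camera("top");s,_=read_camera("side")
a=cv2.resize(s[140:230,200:320,::-1],(400,300),interpolation=2);b=cv2.resize(t[180:255,180:280,::-1],(400,300),interpolation=2)
cv2.imwrite("pics/rock2.png",np.hstack([a,b]))
d0=np.load("top_d.npy")
c=np.array([.4825,.2977]);e=np.array([np.cos(.24),np.sin(.24)])
p=(t.min(2)>70)
for D in(d0,d):
    r=[]
    for v in range(208,245):
        for u in range(218,242):
            q=pt("top",u,v,D);l=(q[:2]-c)@e;w=(q[:2]-c)@np.array([-e[1],e[0]])
            if abs(w)<.012: r.append((l*1000,q[2]*1000))
    r=np.array(r)
    for lo in(-28,-14,0,14): m=(r[:,0]>lo)&(r[:,0]<lo+14);print(lo+7,np.median(r[m,1]).round(1),end=" | ")
    print()
E
```

```text
-21 80.3 | -7 80.5 | 7 80.8 | 21 85.3 | 
-21 86.3 | -7 82.4 | 7 80.6 | 21 78.8 |
```

View pics/rock2.png

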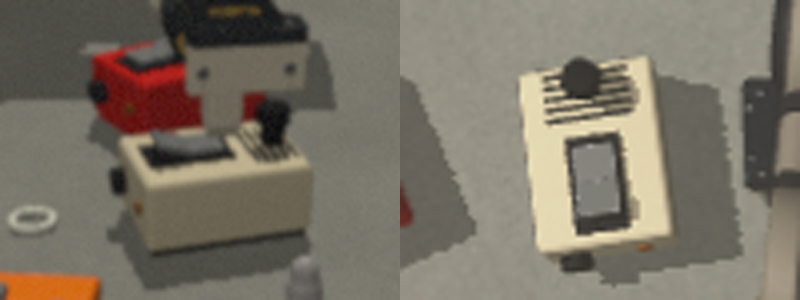

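The rocker has flipped: the +x half is level at about 80 mm and the -x half is up, with the eyepiece undisturbed. The square key comes next: dx −0.0025, dy −0.3665, turn −0.07.

send_rows:
  targets:
    - [0, 0, -0.045, 0, -0.014]
    - [0, 0, -0.045, 0, -0.014]
    - [0, 0, -0.045, 0, -0.014]
    - [0, 0, -0.045, 0, -0.014]
    - [0, 0, -0.045, 0, -0.014]

```text
time: 5.7
tool_pos: [0.5025, -0.1442, 0.1886]
tool_rot: [-3.141, 0.001, 0.056]
contact_force: [1.1, -0.0, -0.3]
opening: 0.0004
grip_force: 0.0
```

send_rows:
  targets:
    - [0, -0.0025, -0.045, 0, 0]
    - [0, 0, -0.045, 0, 0]
    - [0, 0, -0.045, 0, 0]
    - [0, 0, -0.0065, -0.04, 0]
    - [0, 0, 0, -0.04, 0]

```text
time: 6.2
tool_pos: [0.5008, -0.2866, 0.1083]
tool_rot: [3.14, -0.002, 0.054]
contact_force: [0.2, 0.8, -1.2]
opening: 0.0007
grip_force: 0.0
```

send_rows:
  targets:
    - [0, 0, 0, -0.02, 0]
    - [0, 0, 0, -0.015, 0]
    - [0, 0, 0, 0, 0]
    - [0, 0, 0, 0, 0]

```text
time: 6.6
tool_pos: [0.5006, -0.2844, 0.0739]
tool_rot: [-3.141, 0.0, 0.056]
contact_force: [-0.1, -0.6, -0.3]
opening: 0.0005
grip_force: 0.0
```

```bash
python3 - <<'E'
from h import *
s,_=read_camera("side")
cv2.imwrite("pics/sq1.png",cv2.resize(s[290:410,220:340,::-1],(480,480),interpolation=2));print(observe()["tool_pos"])
E
```

```text
[ 0.50088523 -0.28475754  0.07455622]
```

View pics/sq1.png

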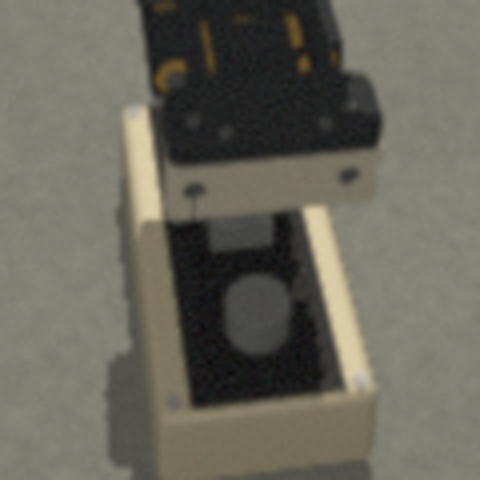

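The near part of the gripper body, with its lower edge at crop y≈210, hides the fingertips. The square key's front at (240,232) is right behind and below it, and the round key at (258,315) is clear. The position agrees with the measurement, so I press.

send_rows:
  targets:
    - [0, -0.001, -0.0015, -0.006, 0]
    - [0, 0, 0, -0.005, 0]
    - [0, 0, 0, -0.003, 0]
    - [0, 0, 0, -0.003, 0]
    - [0, 0, 0, 0, 0]

```text
time: 7.15
tool_pos: [0.4991, -0.2864, 0.0566]
tool_rot: [3.142, 0.0, 0.056]
contact_force: [0.0, 0.5, 0.5]
opening: 0.0004
grip_force: 0.0
```

send_rows:
  targets:
    - [0, 0, 0, -0.002, 0]
    - [0, 0, 0, -0.002, 0]
    - [0, 0, 0, 0, 0]

```text
time: 7.45
tool_pos: [0.4993, -0.2864, 0.0531]
tool_rot: [3.141, -0.0, 0.056]
contact_force: [-1.3, 0.2, 6.8]
opening: 0.0003
grip_force: 2.8
```

send_rows:
  targets:
    - [0, 0, 0, -0.001, 0]
    - [0, 0, 0, 0, 0]

```text
time: 7.65
tool_pos: [0.4993, -0.2864, 0.053]
tool_rot: [3.141, -0.001, 0.056]
contact_force: [-3.7, 2.1, 13.2]
opening: 0.0005
grip_force: 6.3
```

The end stop is at 0.053 m. One more small push, then lift and move over the exposure key (dx −0.004, dy +0.279, turn −0.066).

send_rows:
  targets:
    - [0, 0, 0, -0.001, 0]
    - [0, 0, 0, 0, 0]
    - [0, 0, 0, 0.02, 0]
    - [0, 0, 0, 0.04, 0]
    - [0, 0, 0, 0.04, 0]

```text
time: 8.15
tool_pos: [0.4988, -0.286, 0.1511]
tool_rot: [-3.14, 0.001, 0.056]
contact_force: [0.6, -1.0, 0.4]
opening: 0.0006
grip_force: 0.0
```

send_rows:
  targets:
    - [0, -0.004, 0.045, 0, -0.013]
    - [0, 0, 0.045, 0, -0.013]
    - [0, 0, 0.045, 0, -0.013]
    - [0, 0, 0.045, 0, -0.013]
    - [0, 0, 0.045, 0, -0.014]

```text
time: 8.65
tool_pos: [0.495, -0.0597, 0.1506]
tool_rot: [3.142, -0.0, -0.011]
contact_force: [1.4, 0.1, 0.4]
opening: 0.0004
grip_force: 0.0
```

send_rows:
  targets:
    - [0, 0, 0.045, 0, 0]
    - [0, 0, 0.009, -0.03, 0]
    - [0, 0, 0, -0.04, 0]
    - [0, 0, 0, -0.02, 0]
    - [0, 0, 0, 0, 0]

```text
time: 9.15
tool_pos: [0.4932, -0.0068, 0.0581]
tool_rot: [-3.141, 0.006, -0.01]
contact_force: [-0.3, 0.3, 0.6]
opening: 0.0005
grip_force: 0.0
```

```bash
python3 - <<'E'
from h import *
s,_=read_camera("side");t,d=read_camera("top")
for n,(u,v) in dict(square=(411,238),slim=(395,237),round=(427,238)).items(): print(n,np.median([pt("top",a,b,d)[2] for a in range(u-1,u+2) for b in range(v-2,v+3)]).round(4))
cv2.imwrite("pics/ex1.png",np.hstack([cv2.resize(s[220:400,220:340,::-1],(400,600),interpolation=2),cv2.resize(t[190:290,280:345,::-1],(390,600),interpolation=2)]));print(observe()["tool_pos"],observe()["tool_rot"])
E
```

```text
square 0.0515
slim 0.0596
round 0.0596
[ 0.49549992 -0.00745474  0.06096905] [ 3.14151690e+00  7.69458014e-05 -1.02805672e-02]
```

View pics/ex1.png

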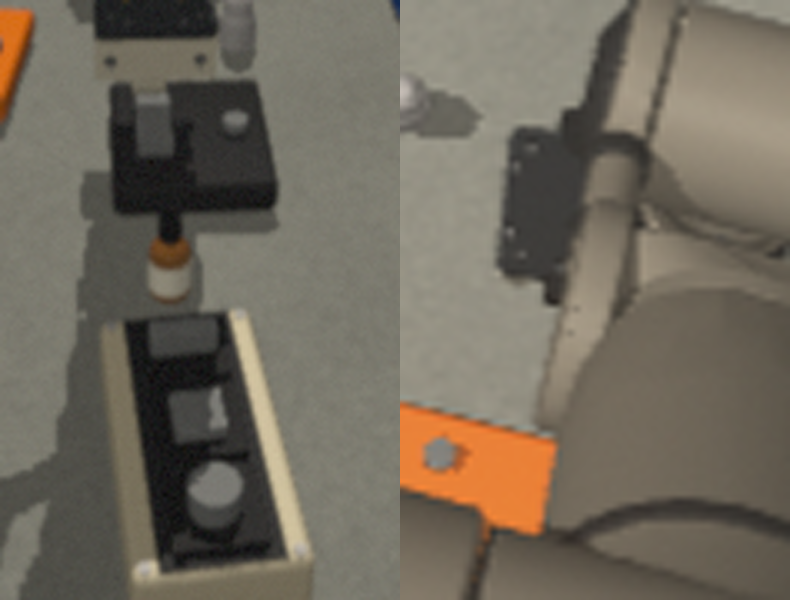

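The square key is latched (≈52 mm) and the slim and round keys are still up (≈60 mm). The fingers stand over the exposure key (crop (153,120)), and the small key at (236,120) is clear. Pressing now.

send_rows:
  targets:
    - [0, 0, 0, -0.01, 0]
    - [0, 0, 0, -0.01, 0]
    - [0, 0, 0, -0.004, 0]
    - [0, 0, 0, -0.003, 0]
    - [0, 0, 0, 0, 0]

```text
time: 9.75
tool_pos: [0.495, -0.0074, 0.0336]
tool_rot: [3.142, 0.001, -0.01]
contact_force: [-2.3, -0.7, 3.6]
opening: 0.0003
grip_force: 1.5
```

send_rows:
  targets:
    - [0, 0, 0, -0.002, 0]
    - [0, 0, 0, -0.002, 0]
    - [0, 0, 0, -0.001, 0]
    - [0, 0, 0, 0, 0]

```text
time: 10.15
tool_pos: [0.4952, -0.0074, 0.03]
tool_rot: [3.141, -0.0, -0.01]
contact_force: [-6.4, -0.0, 15.7]
opening: 0.0003
grip_force: 8.1
```

send_rows:
  targets:
    - [0, 0, 0, 0, 0]
    - [0, 0, 0, 0, 0]
    - [0, 0, 0, 0, 0]
    - [0, 0, 0, 0, 0]
    - [0, 0, 0, 0, 0]

```text
time: 10.65
tool_pos: [0.4952, -0.0074, 0.03]
tool_rot: [3.141, -0.001, -0.01]
contact_force: [-6.3, -0.3, 15.9]
opening: 0.0007
grip_force: 8.1
```

send_rows:
  targets:
    - [0, 0, 0, 0, 0]
    - [0, 0, 0, 0, 0]
    - [0, 0, 0, 0, 0]
    - [0, 0, 0, 0, 0]
    - [0, 0, 0, 0, 0]

```text
time: 11.15
tool_pos: [0.4952, -0.0074, 0.03]
tool_rot: [3.141, -0.001, -0.01]
contact_force: [-6.1, -1.2, 16.3]
opening: 0.0003
grip_force: 8.1
```

send_rows:
  targets:
    - [0, 0, 0, 0, 0]
    - [0, 0, 0, 0, 0]
    - [0, 0, 0, 0, 0]
    - [0, 0, 0, 0, 0]
    - [0, 0, 0, 0, 0]

```text
time: 11.65
tool_pos: [0.4952, -0.0074, 0.03]
tool_rot: [3.141, -0.001, -0.01]
contact_force: [-5.6, -0.6, 15.3]
opening: 0.0001
grip_force: 8.1
```

send_rows:
  targets:
    - [0, 0, 0, 0.005, 0]
    - [0, 0, 0, 0.01, 0]
    - [0, 0, 0, 0.03, 0]
    - [0, 0, 0, 0.045, 0]
    - [0, 0, 0, 0.045, 0]

```text
time: 12.15
tool_pos: [0.4949, -0.0072, 0.1652]
tool_rot: [-3.141, 0.001, -0.01]
contact_force: [2.5, -0.6, -0.7]
opening: 0.0008
grip_force: 0.0
```

send_rows:
  targets:
    - [0, 0, -0.04, 0.02, 0]
    - [0, 0, -0.04, 0.02, 0]
    - [0, 0, -0.04, 0, 0]
    - [0, 0, -0.04, 0, 0]
    - [0, 0, -0.04, 0, 0]

```text
time: 12.65
tool_pos: [0.4953, -0.2089, 0.2044]
tool_rot: [3.141, -0.001, -0.01]
contact_force: [-0.0, 1.1, 0.7]
opening: 0.0004
grip_force: 0.0
```

send_rows:
  targets:
    - [0, 0, -0.04, 0, 0]
    - [0, 0, -0.04, 0, 0]
    - [0, 0, 0, 0, 0]
    - [0, 0, 0, 0, 0]

```text
time: 13.05
tool_pos: [0.495, -0.2879, 0.2035]
tool_rot: [-3.141, 0.0, -0.012]
contact_force: [0.0, 0.7, 0.1]
opening: 0.0006
grip_force: 0.0
```

```bash
python3 - <<'E'
from h import *
s,_=read_camera("side");t,d=read_camera("top")
f=lambda u,v:np.median([pt("top",a,b,d)[2] for a in range(u-1,u+2) for b in range(v-1,v+2)]).round(4)
print("expose",f(324,232),"small",f(326,215),"rocker",f(227,219),observe()["tool_pos"],observe()["contact_force"])
a=np.load("side_p.npy").astype(int)
cv2.imwrite("pics/end.png",t[...,::-1])
E
```

```text
expose 0.0356 small 0.0339 rocker 0.0802 [ 0.49523981 -0.28637865  0.20377582] [-0.08221257  0.37522676 -1.27097137]
```

View pics/end.png

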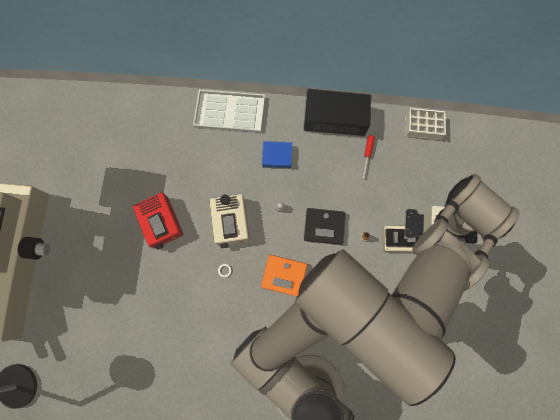

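Everything stands where it was. The pad is unmoved at (325,226), the exposure key has sprung back (36 mm), and the rocker is level.

```bash
python3 -c "from cell import hand_in; print(hand_in())"
```

```text
the job is handed in; nothing more can be done
None
```

The job is handed in at about 13 s: the rocker is on, the square key is latched, and the exposure key was held down about 1.5 s and sprang back; in the last top picture nothing else looked moved.

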